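# Fill the empty pockets of the pull-out jar tray

## Task

The pulled-out tray of the drawer unit has three pockets and one already holds a small glass jar. Put the two small spare jars of the same size that stand on the shelf into the two empty pockets, one in each, upright on the pocket floor; set them down gently rather than dropping them, and leave the jar that is already in the tray in its place.

Things in the scene. Friction and masses are not known exactly. Their poses are not given: they have to be found in the camera images.
- tray: Fixed plastic drawer unit, lower tray pulled out. Origin on the shelf under the middle pocket; z up, x along the row of pockets towards the unit. Three 66 mm square pockets centred at x = -70, 0, +70 mm, y = 0; floor at z = 10 mm, 4 mm walls up to z = 30 mm. Empty ones show a flat cork disc. The unit's box starts at x = 139 mm (with its pull), 130 mm wide, 121 mm high, 190 mm long.
- jar_in_tray: The small glass jar that already stands in one of the three pockets (any of them); clear glass with steel balls inside, 44 mm in diameter and 75 mm tall, 110 g; straight glass wall up to 55 mm, aluminium cap 41 mm wide above 59 mm. Origin: centre of its underside, z up along the jar.
- spare_jar_1: Spare small clear glass jar with steel balls inside, on the shelf right of the tray as the robot sees it (not the larger jar, 64 x 100 mm, nor the squat tin); 44 mm in diameter and 75 mm tall, 110 g; straight glass wall up to 55 mm, aluminium cap 41 mm wide above 59 mm. Origin: centre of its underside, z up along the jar.
- spare_jar_2: The other spare small glass jar, the same as spare_jar_1, also standing on the open shelf; 44 mm in diameter and 75 mm tall, 110 g; straight glass wall up to 55 mm, aluminium cap 41 mm wide above 59 mm. Origin: centre of its underside, z up along the jar.

How it is judged:
At the end, for the whole second after the job is handed in: All three jars stand in pockets of the tray, one in each (within 20 mm of a pocket's centre along and across the row, so anywhere inside it), underside within 6 mm of the pocket floor, upright within 10 degrees, and at rest ((x of spare_jar_1 in the frame of tray between -0.09 and -0.05 m or x of spare_jar_1 in the frame of tray between -0.02 and 0.02 m or x of spare_jar_1 in the frame of tray between 0.05 and 0.09 m) and y of spare_jar_1 in the frame of tray between -0.02 and 0.02 m and z of each of spare_jar_1, spare_jar_2, jar_in_tray in the frame of tray below 0.016 m and angle between each of spare_jar_1, spare_jar_2, jar_in_tray's own z axis and vertical below 0.17 rad and linear speed of each of spare_jar_1, spare_jar_2, jar_in_tray below 0.03 m/s and (x of spare_jar_2 in the frame of tray between -0.09 and -0.05 m or x of spare_jar_2 in the frame of tray between -0.02 and 0.02 m or x of spare_jar_2 in the frame of tray between 0.05 and 0.09 m) and y of spare_jar_2 in the frame of tray between -0.02 and 0.02 m and (x of jar_in_tray in the frame of tray between -0.09 and -0.05 m or x of jar_in_tray in the frame of tray between -0.02 and 0.02 m or x of jar_in_tray in the frame of tray between 0.05 and 0.09 m) and y of jar_in_tray in the frame of tray between -0.02 and 0.02 m); the robot touches nothing.
It fails at once if the jar already in the tray is taken out or shifted out of its place (more than 20 mm) (distance of jar_in_tray from where it was at the start of the episode above 0.02 m).
It fails at once if spare_jar_1 is dropped or thrown into the tray (faster than 0.7 m/s less than 30 mm above its floor) (z of spare_jar_1 in the frame of tray below 0.04 m and x of spare_jar_1 in the frame of tray between -0.12 and 0.12 m and y of spare_jar_1 in the frame of tray between -0.05 and 0.05 m and linear speed of spare_jar_1 above 0.7 m/s).
It fails at once if spare_jar_2 is dropped or thrown into the tray (faster than 0.7 m/s less than 30 mm above its floor) (z of spare_jar_2 in the frame of tray below 0.04 m and x of spare_jar_2 in the frame of tray between -0.12 and 0.12 m and y of spare_jar_2 in the frame of tray between -0.05 and 0.05 m and linear speed of spare_jar_2 above 0.7 m/s).
It also fails if it takes over 58 s, if anything falls off the work surface, if the arm or the gripper's body presses on something with over 40 N, if the wrist force passes 120 N, or if a joint passes its speed limit or range.

## Robot

A 6-joint arm with a two-finger parallel gripper is mounted at the origin on the work surface. World frame = base frame: x ahead of the robot, y to its left, z up, the work surface at z = 0. Lengths are in m, angles in rad, forces in N, time in s.
With the tool pointing down it reaches from about 0.4 to 0.825 m from the base axis. Payload 7 kg.
Tool frame: the origin (TCP) lies between the finger pads; the fingertips stand 17 mm ahead of it and the grasp point (between the pads) lies 2 mm behind it; x points along the fingers, z is the direction in which the jaws open and shut, and the axes are right-handed (so a half turn about x gives the same grasp; the last joint's range is limited). The gripper opens to 88 mm and grips with 3 to 60 N. Pads are 19 mm wide; open, the fingers measure 130 mm over their backs; the gripper's body (78 mm by 193 mm) begins 47 mm behind the grasp point.
Start: joints at [-0.814, 0.359, 0.012, 0, -1.224, -0.288], TCP at [0.305, -0.602, 0.244] pointing down, gripper open.
Joint ranges: [-3.07, 3.07], [-1.43, 2.12], [-1.02, 1.25], [-3.03, 1.67], [-3.05, -0], [-3.03, 3.03]. Speed limits (rad/s): [2.39, 2.39, 3.01, 3.14, 3.14, 3.14].

## Interface

Orientations are given as [roll, pitch, yaw] about the fixed x, y, z axes, in that order (R = Rz(yaw) Ry(pitch) Rx(roll)).
In Python, from station import * gives the robot as it stands.
- The arm moves only by the tool step_arm, never from a script. Its argument "deltas" is a list of rows, each a list of 5 numbers: the shift along the tool's x, y, z in cm, then the turn about the tool's x in degrees, then the closure, from 0 (fully open) to 1 (shut). In form: [[dx, dy, dz, roll, fingers], ...]. A call has exactly 10 rows; each row is the pose to reach, as a shift and turn from the pose commanded when the call began, along the tool's axes at that moment; what a row does not reach only later rows make up. A row lasts 1/12 s, in which the tool goes at most 41.7 mm and 7.16 degrees, less where a joint would pass 70% of its speed; a pose out of reach is approached as far as the arm can. A call with a gripper value outside its range is refused whole. The fingers move at their own pace and stop on an object; "squeeze" is the grip in N (left out, the last holds). Time passes only in rows, so rows that repeat a pose let the fingers close, or fill a call up. It gives the time, the measured TCP pose, the force and the opening at its end, in the units of the state.
- get_state(): the state, without advancing time (a new reading comes with each control period).
- grab_frame(name): name is "scene" or "side" or "wrist"; returns a dict with "pixels" (480x640x3 uint8, red, green, blue), "range_z" (480x640 float32, m along the optical axis (not along the pixel's ray), 0 where there is no reading), "fx", "fy", "cx", "cy" (pixels), "view" (4x4, takes a point from world to camera coordinates); the wrist camera has in their place "hand_eye" (4x4, takes a point from camera to tool coordinates, whose origin is the TCP and whose axes are the tool frame's). Camera axes: x right, y down, z forward; pixel columns grow to the right and rows downward; lengths in m; the calibration is good to about 2 mm. A picture is of the moment at which its call begins: read the wrist's pose just before it.
- job_done(): hands the job in, once; it reports no verdict.
Trained networks look in the newest picture that a camera, given by its name, has taken for a name from the list of things; names that differ only in an ending like _2 or _b are one class to them, and where a whole thing is asked for, a point or a joint stands for the part that bears it (a point fixed in the world has none). Each returns a list of dicts, best first, with "conf" (0 to 1); they miss things now and then, are a little off and sometimes report something else, mostly with a low value. They report only what shows in the picture. A call takes as long as a camera call.
- boxes_of(thing, camera): "extent" ([left, top, right, bottom] in pixels, round what is visible of it).
- masks_of(thing, camera): "mask" (480x640 bool, what is visible of it) and "extent" ([left, top, right, bottom] in pixels, round what is visible of it).
The state is a dict: "t": time; "q": joint angles; "qd": joint speeds; "joint_efforts": joint torques, N m; "eef_pos": TCP position; "ee_rot": TCP orientation; "force": force on the tool from outside, world axes, zero at the start; "moment": the same for the moment, N m; "width": finger opening in m.
Only numpy, scipy, OpenCV 4.12 (cv2) and the standard library are available. Lean on these libraries where they do the work, as an engineer would, in place of code of your own. Each camera call takes 0.05 s, during which the arm holds its last target.

## Working session

There is one attempt and no reset: what is moved stays moved. The work goes in short steps, Python scripts to look and compute and a tool call to move; the robot and the scene stay as the last step left them, time stands still between calls to the robot, and variables do not carry over. Pictures are saved under pics/ and viewed, and the job is handed in when it is done.

Besides the shell and the picture viewer there is one more tool, called after "Call:" in YAML: its name, and indented under it one key for each argument. step_arm: Moves the arm, as the interface text tells. Its arguments: {"type":"object","properties":{"deltas":{"type":"array"},"squeeze":{"type":"number"}},"required":["deltas"]}

```bash
mkdir -p pics; ls; python3 - <<'E'
from station import *
import cv2,numpy as np
s=get_state(); print({k:np.round(v,3).tolist() for k,v in s.items()})
for n in ["scene","side"]:
    f=grab_frame(n); cv2.imwrite(f"pics/{n}0.png",f["pixels"][:,:,::-1]); np.savez(f"{n}0.npz",**f)
    for th in ["jar_in_tray","spare_jar_1","tray"]:
        for d in masks_of(th,n): print(n,th,round(d["conf"],2),np.round(d["extent"]),d["mask"].sum())
E
```

```text
pics
{'t': 0.0, 'q': [-0.814, 0.359, 0.011, -0.0, -1.224, -0.288], 'qd': [-0.002, 0.001, 0.0, 0.0, 0.001, -0.0], 'joint_efforts': [-0.002, -58.272, 29.305, 6.998, 0.007, -0.0], 'eef_pos': [0.305, -0.602, 0.243], 'ee_rot': [0.095, 1.569, 2.135], 'force': [-0.133, 0.171, -0.727], 'moment': [0.014, 0.011, 0.061], 'width': 0.087}
scene jar_in_tray 0.87 [384. 235. 417. 279.] 982
scene spare_jar_1 0.7 [196. 175. 223. 215.] 790
scene spare_jar_1 0.59 [283. 176. 305. 217.] 819
scene tray 0.97 [331. 209. 613. 313.] 16859
side jar_in_tray 0.63 [242. 194. 265. 238.] 935
side spare_jar_1 0.89 [285. 284. 317. 332.] 1413
side tray 0.74 [ 96. 129. 317. 266.] 11935
side tray 0.45 [288. 283. 314. 331.] 1301
```

View pics/scene0.png

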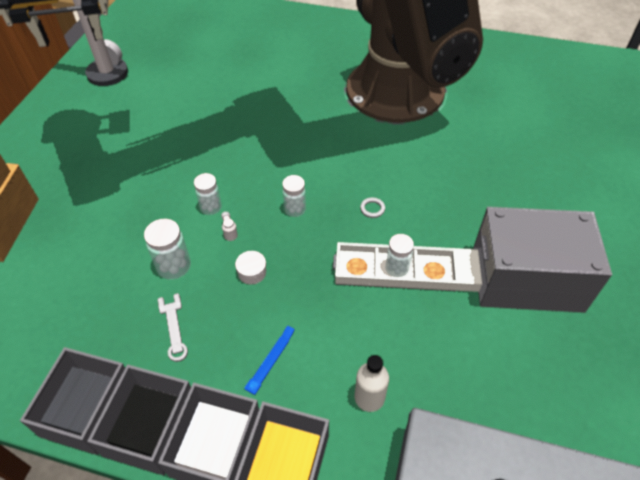

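View pics/side0.png

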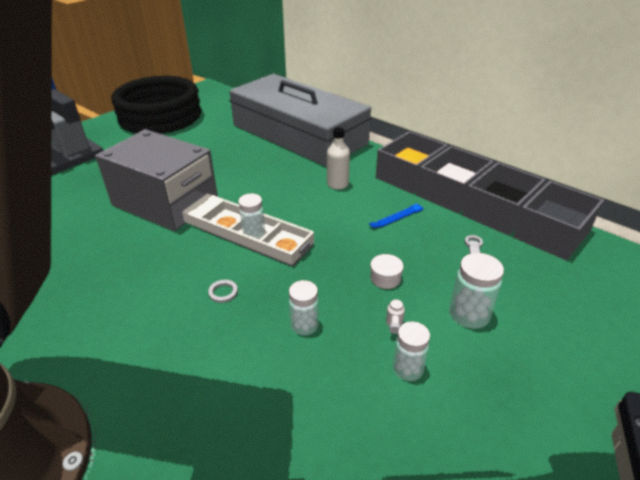

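The scene picture shows the two small spares at (206,194) and (293,196). The jar in the tray is in the middle pocket at (400,255), and the empty pockets with cork discs are at (357,266) and (434,269). Next I measure them.

```bash
cat > h.py <<'E'
import numpy as np,cv2
from scipy.spatial.transform import Rotation as R
def cloud(f):
    z=f["range_z"]; v,u=np.indices(z.shape)
    P=np.stack([(u-f["cx"])*z/f["fx"],(v-f["cy"])*z/f["fy"],z,np.ones_like(z)],-1)
    W=(P@np.linalg.inv(f["view"]).T)[...,:3]; W[z<=0]=np.nan; return W
def onplane(f,px,h):
    T=np.linalg.inv(f["view"]); d=T[:3,:3]@np.array([(px[0]-f["cx"])/f["fx"],(px[1]-f["cy"])/f["fy"],1]); return T[:3,3]+d*(h-T[2,3])/d[2]
def proj(f,p):
    c=f["view"]@np.array([*p,1]); return np.array([f["fx"]*c[0]/c[2]+f["cx"],f["fy"]*c[1]/c[2]+f["cy"]])
E
python3 - <<'E'
from h import *
for n,boxes in [("scene",dict(A=(190,168,226,220),B=(278,170,310,220),T=(384,230,417,280),big=(140,215,192,280),tin=(230,250,270,285))),("side",dict(A=(390,318,435,385),B=(284,278,322,336),T=(236,190,268,240),big=(450,252,506,330)))]:
    f=dict(np.load(n+"0.npz")); W=cloud(f)
    for k,(a,b,c,d) in boxes.items():
        w=W[b:d,a:c].reshape(-1,3); w=w[~np.isnan(w[:,0])]
        zz=w[:,2]; top=np.percentile(zz,98)
        m=(zz>top-.004); 
        print(n,k,"top",round(top,4),m.sum(),"mean",w[m].mean(0).round(4),"mid",((w[m].min(0)+w[m].max(0))/2).round(4), (w[m].max(0)-w[m].min(0)).round(3))
    if n=="scene":
        for px in [(357,266),(434,269)]: print("cork",onplane(f,px,.011).round(4))
        # tray rim
        m=(W[...,2]>.022)&(W[...,2]<.035); m[:, :330]=0;m[:,480:]=0;m[:235]=0;m[295:]=0
        p=W[m][:,:2].astype(np.float32); print(m.sum(),cv2.minAreaRect(p), W[m].mean(0))
        for k,px in dict(A=(206,181),B=(293,184),T=(400,242)).items(): print(k,onplane(f,px,.075).round(4))
    else:
        for px in [(227,223),(287,244)]: print("cork",onplane(f,px,.011).round(4))
        for k,px in dict(A=(413,333),B=(303.5,291),T=(250.5,201)).items(): print(k,onplane(f,px,.075).round(4))
E
```

```text
scene A top 0.0748 252 mean [ 0.4632 -0.2835  0.0733] mid [ 0.4616 -0.2837  0.0738] [0.042 0.04  0.006]
scene B top 0.0745 266 mean [ 0.4241 -0.1193  0.0729] mid [ 0.4238 -0.1195  0.0738] [0.041 0.04  0.007]
scene T top 0.0846 331 mean [0.5188 0.1045 0.0829] mid [0.519  0.1048 0.0837] [0.04  0.039 0.006]
scene big top 0.1001 685 mean [ 0.6154 -0.2956  0.0984] mid [ 0.6145 -0.2963  0.0991] [0.059 0.06  0.006]
scene tin top 0.0326 490 mean [ 0.5921 -0.1498  0.0305] mid [ 0.5919 -0.1497  0.0312] [0.052 0.052 0.005]
cork [0.5341 0.0335 0.011 ]
cork [0.504 0.169 0.011]
2015 ((0.5030391812324524, 0.11870680004358292), (0.10508252680301666, 0.266353577375412), 12.22846508026123) [0.51247816 0.1516877  0.02686257]
A [ 0.4622 -0.2806  0.075 ]
B [ 0.4267 -0.1185  0.075 ]
T [0.5095 0.1012 0.075 ]
side A top 0.0758 604 mean [ 0.4566 -0.2877  0.0746] mid [ 0.4578 -0.2869  0.0744] [0.041 0.041 0.005]
side B top 0.0756 454 mean [ 0.4173 -0.1232  0.0744] mid [ 0.418  -0.123   0.0745] [0.04  0.041 0.006]
side T top 0.0852 245 mean [0.5127 0.0998 0.0841] mid [0.514  0.1015 0.0839] [0.041 0.041 0.005]
side big top 0.1006 913 mean [ 0.6079 -0.2998  0.0995] mid [ 0.6093 -0.2988  0.0994] [0.059 0.059 0.006]
cork [0.4991 0.1616 0.011 ]
cork [0.5312 0.0288 0.011 ]
A [ 0.4572 -0.286   0.075 ]
B [ 0.4174 -0.1246  0.075 ]
T [0.5209 0.1086 0.075 ]
```

```bash
cat >> h.py <<'E'
def rt(s): 
    return R.from_euler("xyz",s["ee_rot"]).as_matrix()
def delta(s,target,jaw_deg):
    """shift cm in tool axes & roll deg so that the tool z axis points at jaw_deg (mod 180)"""
    M=rt(s); d=M.T@(np.array(target)-s["eef_pos"])*100
    best=[]
    for k in (0,180):
        a=np.radians(jaw_deg+k); w=np.array([np.cos(a),np.sin(a),0]); l=M.T@w
        best.append(np.degrees(np.arctan2(-l[1],l[2])))
    return d.round(2),np.round(best,1)
E
python3 - <<'E'
from station import *
from h import *
s=get_state(); print(rt(s).round(3))
f=dict(np.load("scene0.npz")); W=cloud(f)
w=W[210:242,218:240].reshape(-1,3); w=w[w[:,2]>.008]; print("dropper",w.min(0),w.max(0))
f=grab_frame("wrist"); print(f["hand_eye"].round(3),f["fx"])
for n,t in dict(A=(.46,-.285,.15),B=(.421,-.121,.15)).items(): print(n,*delta(s,t,12.7))
E
```

```text
[[-0.    -0.892 -0.452]
 [ 0.    -0.452  0.892]
 [-1.     0.     0.   ]]
dropper [ 0.48704029 -0.24392688  0.00806135] [ 0.534676   -0.20497884  0.04148561]
[[ 0.001 -0.287  0.958 -0.142]
 [-0.001 -0.958 -0.287  0.077]
 [ 1.    -0.001 -0.001  0.001]
 [ 0.     0.     0.     1.   ]] 399.19774681347025
A [  9.35 -28.16  21.28] [104.2 -75.8]
B [  9.35 -32.09  37.68] [104.2 -75.8]
```

Call:
step_arm:
  deltas:
    - [0.4,-2.8,2.1,-7,0]
    - [0.9,-5.6,4.3,-14,0]
    - [1.3,-8.4,6.4,-21,0]
    - [1.7,-11.3,8.5,-28,0]
    - [2.2,-14.1,10.6,-35,0]
    - [2.6,-16.9,12.8,-42,0]
    - [3.0,-19.7,14.9,-49,0]
    - [3.5,-22.5,17.0,-56,0]
    - [3.9,-25.3,19.1,-63,0]
    - [4.3,-28.2,21.3,-70,0]

```text
t: 1.28
eef_pos: [0.4608, -0.2832, 0.2007]
ee_rot: [2.728, 1.57, -0.288]
force: [0.8, -1.1, 0.2]
width: 0.0877
```

Call:
step_arm:
  deltas:
    - [0,0,0,-5.8,0]
    - [0,0,0,-5.8,0]
    - [0,0,0,-5.8,0]
    - [0,0,0,-5.8,0]
    - [0,0,0,-5.8,0]
    - [0,0,0,-5.8,0]
    - [0,0,0,-5.8,0]
    - [0,0,0,-5.8,0]
    - [0,0,0,-5.8,0]
    - [0,0,0,-5.8,0]

```text
t: 2.12
eef_pos: [0.4602, -0.2849, 0.2005]
ee_rot: [-0.825, 1.571, 2.537]
force: [-0.4, -0.4, -0.5]
width: 0.0876
```

```bash
cat >> h.py <<'E'
def wrist(name):
    import station
    s=station.get_state(); f=station.grab_frame("wrist")
    T=np.eye(4); T[:3,:3]=rt(s); T[:3,3]=s["eef_pos"]
    f["view"]=np.linalg.inv(T@f["hand_eye"])
    cv2.imwrite(f"pics/{name}.png",f["pixels"][:,:,::-1]); np.savez(name+".npz",**f)
    return s,f,cloud(f)
def tops(W,near,h,r=.06):
    m=(abs(W[...,2]-h)<.006)&(np.hypot(W[...,0]-near[0],W[...,1]-near[1])<r)
    p=W[m]; c,rad=cv2.minEnclosingCircle(p[:,:2].astype(np.float32))
    return np.round([*p.mean(0),*c,rad],4).tolist(),int(m.sum())
E
python3 - <<'E'
from h import *
s,f,W=wrist("w1"); print(s["t"],s["eef_pos"],s["ee_rot"],s["q"].round(2) if hasattr(s["q"],'round') else s["q"],s["force"])
print(tops(W,(.46,-.285),.073))
E
```

```text
2.1167 [ 0.46018508 -0.28490547  0.20053381] [-0.82490783  1.57073605  2.53702894] [-0.19  0.17 -0.35 -0.   -1.05  0.41] [-0.38246167 -0.44172168 -0.51294962]
([0.4602, -0.2864, 0.0751, 0.46, -0.2853, 0.0207], 2608)
```

View pics/w1.png

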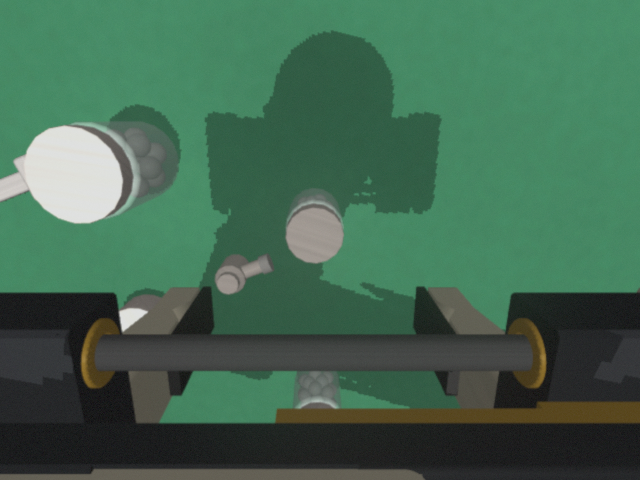

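```bash
python3 - <<'E'
from h import *
f=dict(np.load("w1.npz")); W=cloud(f)
for ang in (12.7,-5,-15,-25):
    a=np.radians(ang); d=W[...,:2]-np.array([.460,-.2855]); u=d@[np.cos(a),np.sin(a)]; v=d@[-np.sin(a),np.cos(a)]
    m=(W[...,2]>.018)&(W[...,2]<.12)&(abs(u)<.075)&(abs(u)>.026)&(abs(v)<.03)
    print(ang,m.sum(), W[m].min(0) if m.any() else '', (u[m].min(),u[m].max(),v[m].min(),v[m].max()) if m.any() else '')
E
```

```text
12.7 0  
-5 0  
-15 0  
-25 0
```

Call:
step_arm:
  deltas:
    - [2.5,0.05,0,0,0]
    - [5.5,0.05,0,0,0]
    - [8.5,0.05,0,0,0]
    - [11.0,0.05,0,0,0]
    - [13.0,0.05,0,0,0]
    - [14.5,0.05,0,0,0]
    - [15.3,0.05,0,0,0]
    - [15.8,0.05,0,0,0]
    - [15.8,0.05,0,0,0]
    - [15.8,0.05,0,0,0]

```text
t: 3.0
eef_pos: [0.4609, -0.2854, 0.0431]
ee_rot: [2.491, 1.57, -0.43]
force: [0.2, 0.4, 1.0]
width: 0.0874
```

Call:
step_arm:
  deltas:
    - [0,0,0,0,0.3]
    - [0,0,0,0,0.4]
    - [0,0,0,0,0.5]
    - [0,0,0,0,0.6]
    - [0,0,0,0,0.7]
    - [0,0,0,0,0.8]
    - [0,0,0,0,0.8]
    - [0,0,0,0,0.8]
    - [0,0,0,0,0.8]
    - [0,0,0,0,0.8]
  squeeze: 15

```text
t: 3.83
eef_pos: [0.4604, -0.2852, 0.0426]
ee_rot: [0.047, 1.571, -2.874]
force: [-0.3, -1.1, 2.6]
width: 0.0437
```

Call:
step_arm:
  deltas:
    - [-1,0,0,0,0.8]
    - [-3,0,0,0,0.8]
    - [-6,0,0,0,0.8]
    - [-9,0,0,0,0.8]
    - [-12,-1,-0.4,0,0.8]
    - [-14,-3,-1.2,0,0.8]
    - [-16,-6,-2.3,0,0.8]
    - [-17,-9,-3.5,0,0.8]
    - [-17.7,-12.5,-4.8,0,0.8]
    - [-17.7,-16,-6.2,0,0.8]

```text
t: 4.67
eef_pos: [0.4863, -0.1143, 0.2222]
ee_rot: [2.991, 1.567, 0.07]
force: [0.8, 0.1, -1.7]
width: 0.0438
```

Call:
step_arm:
  deltas:
    - [0,-3.5,-1.3,0,0.8]
    - [0,-7,-2.7,0,0.8]
    - [0,-10.5,-4.0,0,0.8]
    - [0,-13.5,-5.2,0,0.8]
    - [0,-16.3,-6.3,0,0.8]
    - [0,-18.5,-7.1,0,0.8]
    - [0,-19.8,-7.6,0,0.8]
    - [0,-20.3,-7.8,0,0.8]
    - [0,-20.3,-7.8,0,0.8]
    - [0,-20.3,-7.8,0,0.8]

```text
t: 5.5
eef_pos: [0.5171, 0.0991, 0.2196]
ee_rot: [0.2, 1.57, -2.721]
force: [0.4, -0.1, -1.9]
width: 0.0434
```

```bash
python3 - <<'E'
from h import *
s,f,W=wrist("w2"); print(s["t"],s["eef_pos"],s["width"],s["q"])
print(rt(s).round(3))
print("T",tops(W,(.517,.102),.083,.04))
m=(W[...,2]>.024)&(W[...,2]<.036); print(m.sum()); np.save("rim.npy",W[m])
E
```

```text
5.5 [0.51711627 0.0990989  0.2195911 ] 0.0434283740406426 [ 5.62141080e-01  1.32615642e-01 -3.48334375e-01 -8.33444404e-05
 -1.09036679e+00 -3.41047718e-01]
[[-0.     0.219 -0.976]
 [-0.    -0.976 -0.219]
 [-1.     0.     0.001]]
T ([0.5171, 0.0966, 0.0849, 0.5157, 0.1033, 0.0206], 1656)
3936
```

View pics/w2.png

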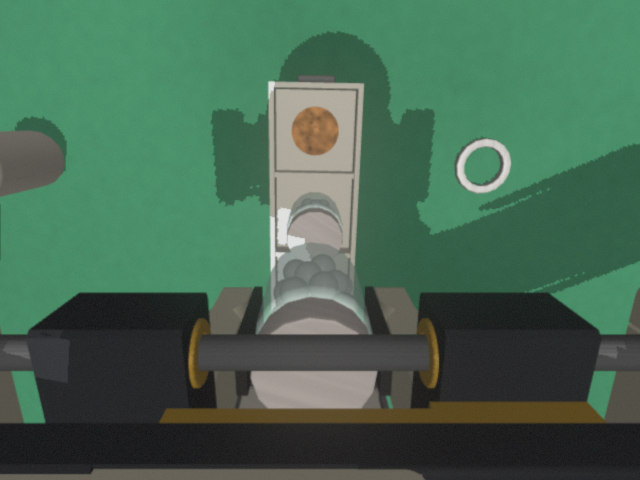

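```bash
python3 - <<'E'
from h import *
f=dict(np.load("w2.npz")); W=cloud(f)
hsv=cv2.cvtColor(f["pixels"],cv2.COLOR_RGB2HSV)
m=(hsv[...,0]<20)&(hsv[...,1]>130)&(hsv[...,2]>90); m[220:]=0; m[:,:280]=0; m[:,350:]=0
v,u=np.nonzero(m); print(m.sum(),u.mean(),v.mean(),"cork",onplane(f,(u.mean(),v.mean()),.0105), np.nanmean(W[m],0))
# tray top rim edges: low-saturation region rows 90..230
t=(hsv[...,1]<60)&(W[...,2]>.022)&(W[...,2]<.036); t[260:]=0
L=[];Rr=[]
for r in range(90,166,4):
    c=np.nonzero(t[r,250:385])[0]+250
    if len(c)>2: L.append(onplane(f,(c.min(),r),.03)); Rr.append(onplane(f,(c.max()+1,r),.03))
L=np.array(L);Rr=np.array(Rr)
for P in (L,Rr):
    k=cv2.fitLine(P[:,:2].astype(np.float32),cv2.DIST_HUBER,0,1e-4,1e-4).ravel(); print(k, np.degrees(np.arctan2(k[1],k[0])))
print("width",np.linalg.norm(L-Rr,axis=1).round(4)); 
q=W[t]; print("rim z",np.median(q[:,2])); p=q[:,:2].astype(np.float32); p=p[p[:,1]<.07]
a=np.radians(102.7); e=np.array([np.cos(a),np.sin(a)]); print("end along row", np.percentile(q[:,:2]@e,[0.5,2]), "center T along",np.dot([.5165,.103],e), "corr -107 ->")
E
```

```text
483 314.57971014492756 126.08902691511388 cork [0.53221479 0.02835313 0.0105    ] [0.53214892 0.02838339 0.01088532]
[ 0.18688881 -0.98238105  0.5688362   0.03074685] -79.22872
[ 0.19518892 -0.98076564  0.49574172  0.01806712] -78.74423
width [0.074  0.0742 0.0744 0.0738 0.074  0.0742 0.0744 0.0738 0.074  0.0742
 0.0744 0.0746 0.074  0.0742 0.0744 0.0738 0.074  0.0734 0.0736]
rim z 0.029787968509518647
end along row [-0.127969   -0.12652884] center T along -0.013070506521817305 corr -107 ->
```

```bash
python3 - <<'E'
from h import *
f=dict(np.load("w2.npz")); W=cloud(f)
t=(W[...,2]>.027)&(W[...,2]<.033); t[260:]=0
a=np.radians(101); e=np.array([np.cos(a),np.sin(a)]); n=np.array([np.sin(a),-np.cos(a)])
for px in [(316,83),(316,89),(316,168),(316,172)]: 
    p=onplane(f,px,.03)[:2]; print(px,p@e,p@n)
hist=np.histogram((W[t][:,:2]@e),bins=np.arange(-.14,.06,.004)); print([(round(b,3),c) for c,b in zip(*hist) if c>0])
v,u=np.nonzero(t&((np.indices(t.shape)[0]<100)))
print(v.min(),np.bincount(v)[80:96])
for px in [(293,131),(339,131),(316,108),(316,155)]:
    p=onplane(f,px,.0105)[:2]; print(px,p@e,p@n)
# jar T
for r in ([.5157,.1033],[.5165,.103]): print("T",np.array(r)@e,np.array(r)@n)
E
python3 -c "
import cv2;i=cv2.imread('pics/w2.png')[60:260,230:400];cv2.imwrite('pics/w2c.png',cv2.resize(i,None,fx=3,fy=3,interpolation=cv2.INTER_CUBIC))"
```

```text
(316, 83) -0.1061034569716504 0.5277456654295882
(316, 89) -0.1017459241826459 0.5276159758046973
(316, 168) -0.040901968744637016 0.5258051277538129
(316, 172) -0.037638817170930344 0.5257080092869997
[(np.float64(-0.112), np.int64(1)), (np.float64(-0.108), np.int64(387)), (np.float64(-0.104), np.int64(204)), (np.float64(-0.1), np.int64(64)), (np.float64(-0.096), np.int64(49)), (np.float64(-0.092), np.int64(58)), (np.float64(-0.088), np.int64(63)), (np.float64(-0.084), np.int64(57)), (np.float64(-0.08), np.int64(57)), (np.float64(-0.076), np.int64(56)), (np.float64(-0.072), np.int64(65)), (np.float64(-0.068), np.int64(58)), (np.float64(-0.064), np.int64(87)), (np.float64(-0.06), np.int64(92)), (np.float64(-0.056), np.int64(83)), (np.float64(-0.052), np.int64(74)), (np.float64(-0.048), np.int64(77)), (np.float64(-0.044), np.int64(74)), (np.float64(-0.04), np.int64(152)), (np.float64(-0.036), np.int64(247)), (np.float64(-0.032), np.int64(67)), (np.float64(-0.028), np.int64(71)), (np.float64(-0.024), np.int64(70)), (np.float64(-0.02), np.int64(83)), (np.float64(-0.016), np.int64(61)), (np.float64(-0.012), np.int64(57)), (np.float64(-0.008), np.int64(47)), (np.float64(-0.004), np.int64(47)), (np.float64(0.0), np.int64(47)), (np.float64(0.004), np.int64(47)), (np.float64(0.008), np.int64(48)), (np.float64(0.012), np.int64(40)), (np.float64(0.016), np.int64(47)), (np.float64(0.02), np.int64(41)), (np.float64(0.024), np.int64(44)), (np.float64(0.028), np.int64(45)), (np.float64(0.032), np.int64(71)), (np.float64(0.036), np.int64(34))]
79 [ 0 11 61 95 94 94 94 79 32 11 11 11 11 11 11 11]
(293, 131) -0.06920937512242509 0.5460173026738131
(339, 131) -0.07029090094949111 0.507038139524916
(316, 108) -0.08826316618732237 0.5270789779359109
(316, 155) -0.04979211230766768 0.525933995949912
T 0.00300188913445953 0.5259357077263574
T 0.002554753783124005 0.5266637667745026
```

View pics/w2c.png

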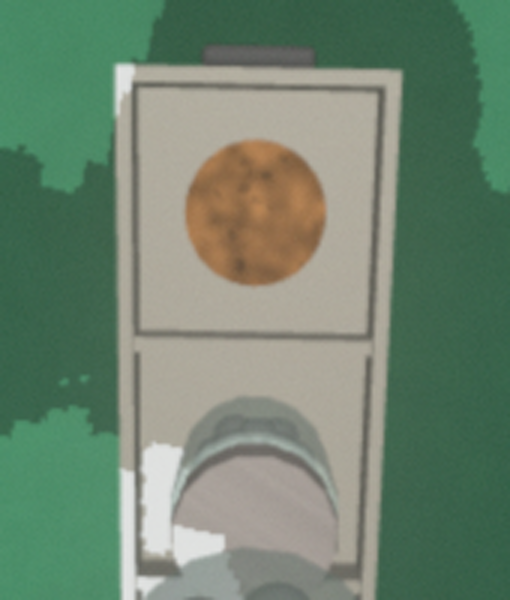

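Call:
step_arm:
  deltas:
    - [0,-2,0,0,0.8]
    - [0,-4.5,-0.1,0,0.8]
    - [0,-6.3,-0.1,0,0.8]
    - [0,-7.0,-0.1,0,0.8]
    - [2,-7.0,-0.1,0,0.8]
    - [5,-7.0,-0.1,0,0.8]
    - [8,-7.0,-0.1,0,0.8]
    - [10.5,-7.0,-0.1,0,0.8]
    - [12,-7.0,-0.1,0,0.8]
    - [12,-7.0,-0.1,0,0.8]

```text
t: 6.38
eef_pos: [0.5012, 0.1656, 0.0964]
ee_rot: [0.371, 1.564, -2.552]
force: [-0.6, -0.1, -1.0]
width: 0.0434
```

```bash
python3 - <<'E'
from station import *
from h import *
s=get_state(); print(s["t"],s["eef_pos"],s["force"])
for n in ("side","scene"):
    f=grab_frame(n); c=f["pixels"][180:300,150:350] if n=="side" else f["pixels"][180:300,320:520]
    cv2.imwrite(f"pics/{n}1.png",cv2.resize(c[:,:,::-1],None,fx=4,fy=4))
E
```

```text
6.3833 [0.50116222 0.16557039 0.09635817] [-0.56866485 -0.06015105 -1.0381976 ]
```

View pics/side1.png

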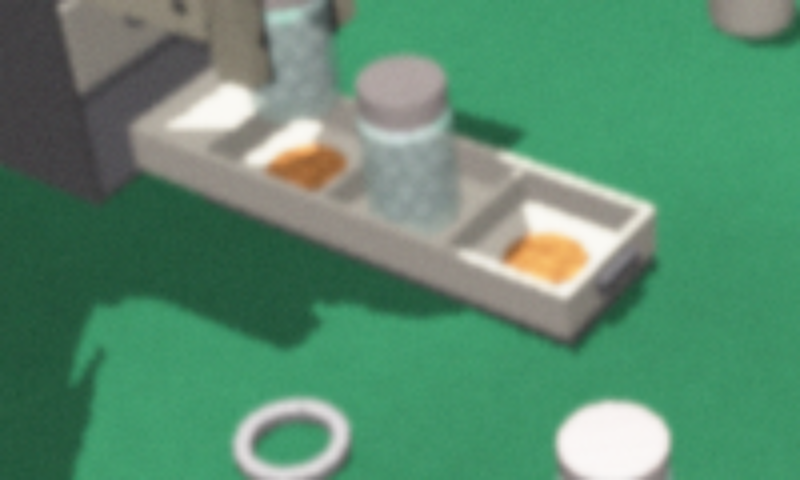

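View pics/scene1.png

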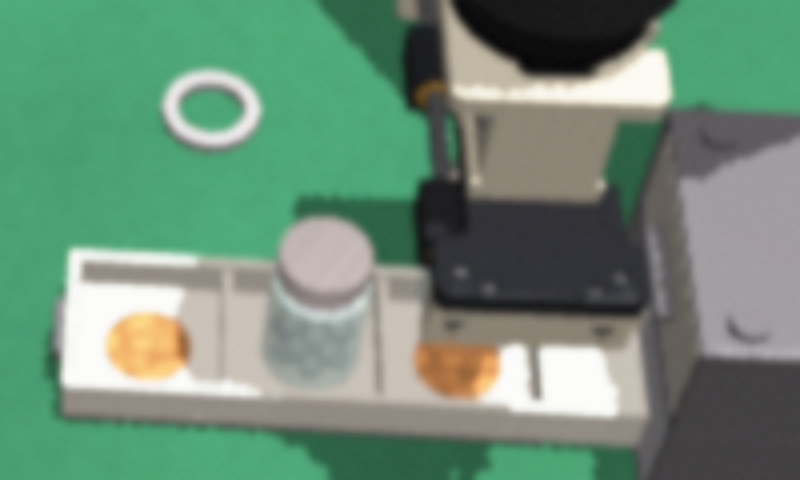

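Call:
step_arm:
  deltas:
    - [0.8,0,0,0,0.8]
    - [1.6,0,0,0,0.8]
    - [2.4,0,0,0,0.8]
    - [3.0,0,0,0,0.8]
    - [3.4,0,0,0,0.8]
    - [3.6,0,0,0,0.8]
    - [3.6,0,0,0,0.8]
    - [3.6,0,0,0,0.8]
    - [3.6,0,0,0,0.8]
    - [3.6,0,0,0,0.8]

```text
t: 7.32
eef_pos: [0.5033, 0.1683, 0.0639]
ee_rot: [-2.779, 1.57, 0.583]
force: [0.3, -0.2, -1.2]
width: 0.0435
```

Call:
step_arm:
  deltas:
    - [0.3,0,0,0,0.8]
    - [0.5,0,0,0,0.8]
    - [0.7,0,0,0,0.8]
    - [0.85,0,0,0,0.8]
    - [0.95,0,0,0,0.8]
    - [1.0,0,0,0,0.8]
    - [1.05,0,0,0,0.8]
    - [1.1,0,0,0,0.8]
    - [1.1,0,0,0,0.8]
    - [1.1,0,0,0,0.8]

```text
t: 8.15
eef_pos: [0.5031, 0.1682, 0.0526]
ee_rot: [-2.615, 1.571, 0.748]
force: [-0.1, 0.3, -0.6]
width: 0.0438
```

Call:
step_arm:
  deltas:
    - [0.05,0,0,0,0.8]
    - [0.1,0,0,0,0.8]
    - [0.1,0,0,0,0.8]
    - [0.1,0,0,0,0.45]
    - [0.1,0,0,0,0.4]
    - [0.1,0,0,0,0.3]
    - [0.1,0,0,0,0.2]
    - [0.1,0,0,0,0.1]
    - [0.1,0,0,0,0]
    - [0.1,0,0,0,0]

```text
t: 8.98
eef_pos: [0.5031, 0.1681, 0.0515]
ee_rot: [0.34, 1.571, -2.581]
force: [-0.5, 0.3, -1.0]
width: 0.0803
```

Call:
step_arm:
  deltas:
    - [-1,0,0,0,0]
    - [-3.5,0,0,0,0]
    - [-7,0,0,0,0]
    - [-10.5,0,0,0,0]
    - [-13.5,1,0.5,0,0]
    - [-15,4,2.2,0,0]
    - [-15,7.5,4.1,0,0]
    - [-15,11,6,0,0]
    - [-15,14.5,7.9,0,0]
    - [-15,18,9.8,0,0]

```text
t: 9.82
eef_pos: [0.4459, -0.0304, 0.2027]
ee_rot: [-3.041, 1.569, 0.323]
force: [1.2, -0.6, -0.0]
width: 0.0879
```

Call:
step_arm:
  deltas:
    - [0,3,1.6,0,0]
    - [0,5.5,3,0,0]
    - [0,7.5,4,0,0]
    - [0,8.4,4.5,0,0]
    - [0,8.4,4.5,0,0]
    - [0,8.4,4.5,0,0]
    - [0,8.4,4.5,0,0]
    - [0,8.4,4.5,0,0]
    - [0,8.4,4.5,0,0]
    - [0,8.4,4.5,0,0]

```text
t: 10.65
eef_pos: [0.4216, -0.1201, 0.2015]
ee_rot: [-0.24, 1.571, 3.124]
force: [-0.3, -0.1, -0.5]
width: 0.0879
```

```bash
python3 - <<'E'
from h import *
s,f,W=wrist("w3"); print(s["t"],s["eef_pos"],s["width"],s["q"])
r=tops(W,(.421,-.121),.075,.05); print(r)
c=np.array(r[0][3:5]); print(delta(s,(*c,.0425),12.7))
a=np.radians(12.7); d=W[...,:2]-c; u=d@[np.cos(a),np.sin(a)]; v=d@[-np.sin(a),np.cos(a)]
m=(W[...,2]>.018)&(W[...,2]<.12)&(abs(u)<.1)&(abs(u)>.026)&(abs(v)<.04); print(m.sum(),(u[m].min(),u[m].max(),v[m].min(),v[m].max()) if m.any() else '')
import station
g=station.grab_frame("side"); cv2.imwrite("pics/side2.png",cv2.resize(g["pixels"][150:330,150:350,::-1],None,fx=3,fy=3))
E
```

```text
10.65 [ 0.42162496 -0.12009998  0.20149626] 0.08787090075905794 [ 1.75283367e-01 -6.05083983e-03 -5.44770485e-01 -4.61694274e-05
 -1.03227974e+00  4.69118908e-02]
([0.4206, -0.1215, 0.0751, 0.4205, -0.1206, 0.0205], 2565)
(array([15.9 ,  0.02,  0.12]), array([-180.,    0.]))
0
```

View pics/w3.png

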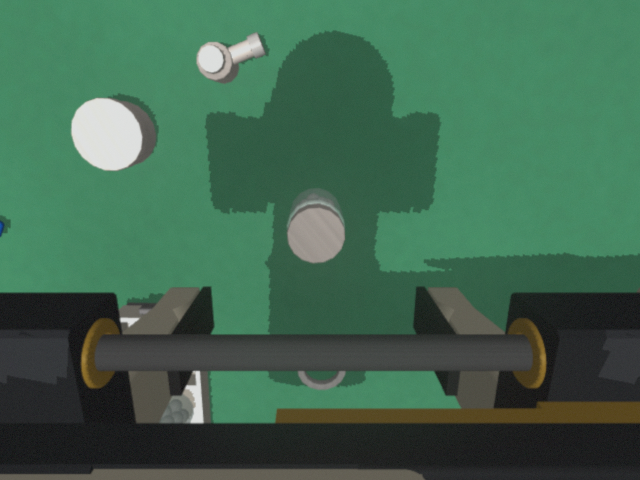

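View pics/side2.png

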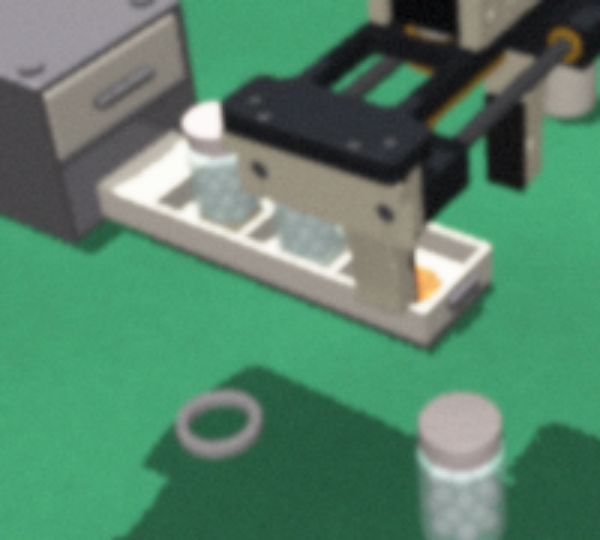

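The wrist picture shows jar B's cap at (316,233), with clear space for the fingers on both sides. The side picture shows the first jar upright in the pocket nearest the unit, at about (225,165). I'll grasp jar B now.

Call:
step_arm:
  deltas:
    - [2.5,0,0.1,0,0]
    - [5.5,0,0.1,0,0]
    - [8.5,0,0.1,0,0]
    - [11.0,0,0.1,0,0]
    - [13.0,0,0.1,0,0]
    - [14.5,0,0.1,0,0]
    - [15.3,0,0.1,0,0]
    - [15.8,0,0.1,0,0]
    - [15.9,0,0.1,0,0]
    - [15.9,0,0.1,0,0]

```text
t: 11.58
eef_pos: [0.4208, -0.1209, 0.0429]
ee_rot: [2.799, 1.57, -0.121]
force: [-0.3, -0.3, 0.7]
width: 0.0879
```

Call:
step_arm:
  deltas:
    - [0,0,0,0,0.3]
    - [0,0,0,0,0.4]
    - [0,0,0,0,0.5]
    - [0,0,0,0,0.6]
    - [0,0,0,0,0.7]
    - [0,0,0,0,0.8]
    - [0,0,0,0,0.8]
    - [0,0,0,0,0.8]
    - [0,0,0,0,0.8]
    - [0,0,0,0,0.8]
  squeeze: 15

```text
t: 12.42
eef_pos: [0.4204, -0.121, 0.0426]
ee_rot: [0.572, 1.571, -2.349]
force: [0.0, 0.5, 2.2]
width: 0.0434
```

Call:
step_arm:
  deltas:
    - [-1,0,0,0,0.8]
    - [-3.5,0,0,0,0.8]
    - [-7,0,0,0,0.8]
    - [-10,-0.5,-0.6,0,0.8]
    - [-12,-2.2,-2.5,0,0.8]
    - [-12,-4.7,-5.3,0,0.8]
    - [-12,-7.3,-8.3,0,0.8]
    - [-12,-9.8,-11.1,0,0.8]
    - [-12,-11.7,-13.2,0,0.8]
    - [-12,-12.5,-14.1,0,0.8]

```text
t: 13.25
eef_pos: [0.5326, 0.0347, 0.1622]
ee_rot: [3.13, 1.57, 0.211]
force: [1.1, 0.3, -0.3]
width: 0.0432
```

Call:
step_arm:
  deltas:
    - [0,0,0,0,0.8]
    - [0,0,0,0,0.8]
    - [1,0,0,0,0.8]
    - [2.5,0,0,0,0.8]
    - [4,0,0,0,0.8]
    - [5.2,0,0,0,0.8]
    - [6,0,0,0,0.8]
    - [6.2,0,0,0,0.8]
    - [6.2,0,0,0,0.8]
    - [6.2,0,0,0,0.8]

```text
t: 14.08
eef_pos: [0.5307, 0.0316, 0.1009]
ee_rot: [3.041, 1.57, 0.12]
force: [-0.9, 0.1, -0.2]
width: 0.0437
```

```bash
python3 - <<'E'
from station import *
from h import *
s=get_state(); print(s["t"],s["eef_pos"],s["force"])
f=grab_frame("side"); cv2.imwrite("pics/side3.png",cv2.resize(f["pixels"][130:290,150:350,::-1],None,fx=3.5,fy=3.5))
f=grab_frame("scene"); cv2.imwrite("pics/scene3.png",cv2.resize(f["pixels"][180:300,320:520,::-1],None,fx=3.5,fy=3.5))
E
```

```text
14.0833 [0.53073532 0.03156175 0.10094948] [-0.8667554   0.07929794 -0.24789191]
```

View pics/side3.png

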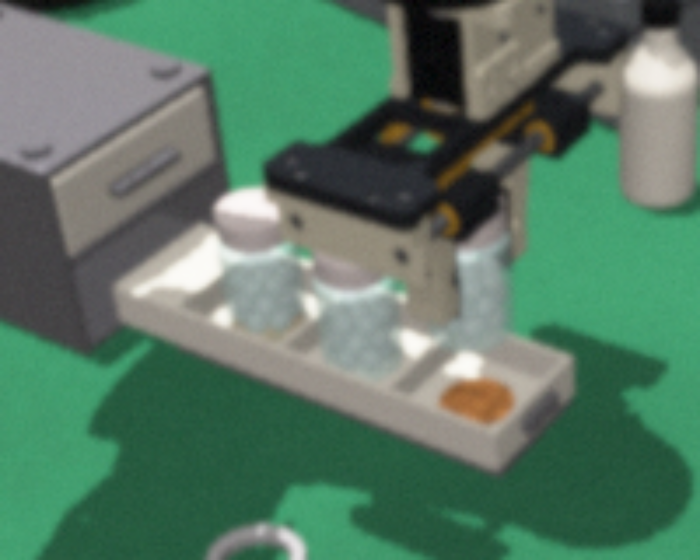

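View pics/scene3.png

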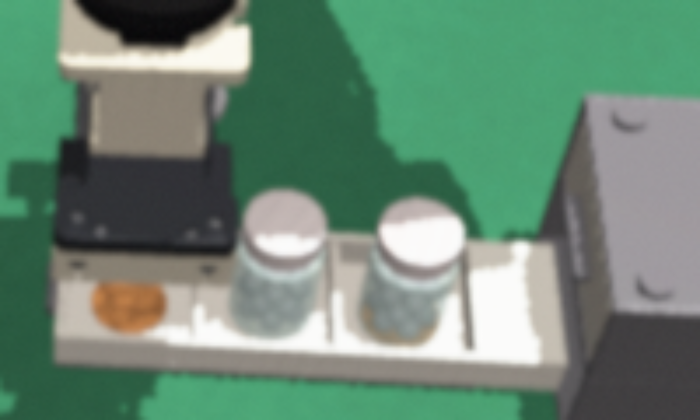

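Call:
step_arm:
  deltas:
    - [0.9,0,0,0,0.8]
    - [1.8,0,0,0,0.8]
    - [2.6,0,0,0,0.8]
    - [3.3,0,0,0,0.8]
    - [3.8,0,0,0,0.8]
    - [4.1,0,0,0,0.8]
    - [4.3,0,0,0,0.8]
    - [4.5,0,0,0,0.8]
    - [4.5,0,0,0,0.8]
    - [4.5,0,0,0,0.8]

```text
t: 15.02
eef_pos: [0.5307, 0.0319, 0.0557]
ee_rot: [3.103, 1.571, 0.182]
force: [-0.2, 0.3, -0.6]
width: 0.0435
```

Call:
step_arm:
  deltas:
    - [0.1,0,0,0,0.8]
    - [0.2,0,0,0,0.8]
    - [0.3,0,0,0,0.8]
    - [0.35,0,0,0,0.8]
    - [0.4,0,0,0,0.8]
    - [0.4,0,0,0,0.8]
    - [0.4,0,0,0,0.8]
    - [0.4,0,0,0,0.5]
    - [0.4,0,0,0,0.4]
    - [0.4,0,0,0,0.3]

```text
t: 15.85
eef_pos: [0.5308, 0.032, 0.0518]
ee_rot: [-2.963, 1.57, 0.4]
force: [0.3, 0.7, 0.1]
width: 0.052
```

Call:
step_arm:
  deltas:
    - [0,0,0,0,0.2]
    - [0,0,0,0,0]
    - [0,0,0,0,0]
    - [0,0,0,0,0]
    - [-1,0,0,0,0]
    - [-3,0,0,0,0]
    - [-6,0,0,0,0]
    - [-9,0,0,0,0]
    - [-12,0,0,0,0]
    - [-15,0,0,0,0]

```text
t: 16.68
eef_pos: [0.5303, 0.0317, 0.2039]
ee_rot: [3.14, 1.57, 0.22]
force: [0.8, -0.6, 0.6]
width: 0.0875
```

Call:
step_arm:
  deltas:
    - [-3,2,0,0,0]
    - [-3,5,0,0,0]
    - [-3,8,0,0,0]
    - [-3,11,0,0,0]
    - [-3,13,0,0,0]
    - [-3,14,0,0,0]
    - [-3,14,0,0,0]
    - [-3,14,0,0,0]
    - [-3,14,0,0,0]
    - [-3,14,0,0,0]

```text
t: 17.52
eef_pos: [0.5612, -0.1038, 0.2318]
ee_rot: [-2.64, 1.571, 0.724]
force: [0.1, 0.6, -0.1]
width: 0.0877
```

```bash
python3 - <<'E'
from station import *
from h import *
s=get_state(); print(s["t"],s["eef_pos"],s["force"])
for n in ("scene","side"):
    f=grab_frame(n); W=cloud(f)
    for k,c in dict(m=(.531,.032),T=(.5165,.103),p=(.503,.168)).items():
        try: print(n,k,tops(W,c,.084,.034))
        except Exception as e: print(n,k,e)
    c=f["pixels"][130:300,150:350] if n=="side" else f["pixels"][170:320,320:520]
    cv2.imwrite(f"pics/{n}4.png",cv2.resize(c[:,:,::-1],None,fx=3,fy=3))
E
```

```text
17.5167 [ 0.56115915 -0.10381229  0.23179563] [ 0.07371706  0.63910726 -0.11776475]
scene m ([0.5349, 0.0336, 0.0826, 0.5332, 0.0334, 0.0214], 378)
scene T ([0.5196, 0.1043, 0.0824, 0.5188, 0.1047, 0.021], 375)
scene p ([0.5072, 0.1688, 0.0824, 0.5056, 0.1681, 0.0214], 388)
side m ([0.5268, 0.028, 0.0836, 0.5296, 0.031, 0.022], 306)
side T ([0.5117, 0.0986, 0.0835, 0.5139, 0.1006, 0.0212], 284)
side p ([0.4992, 0.1631, 0.0835, 0.5022, 0.1649, 0.0221], 259)
```

View pics/side4.png

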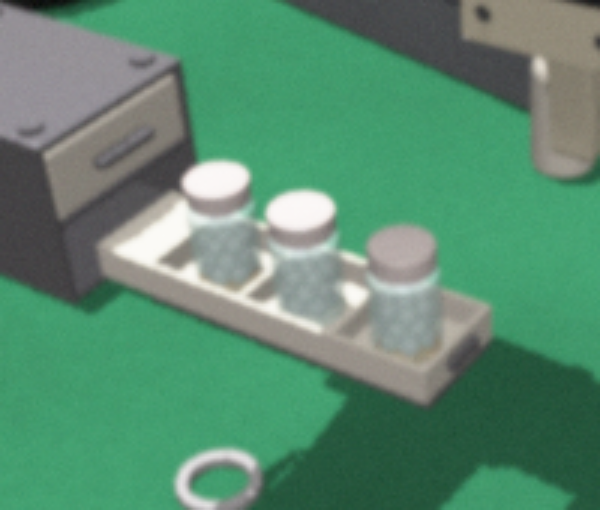

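View pics/scene4.png

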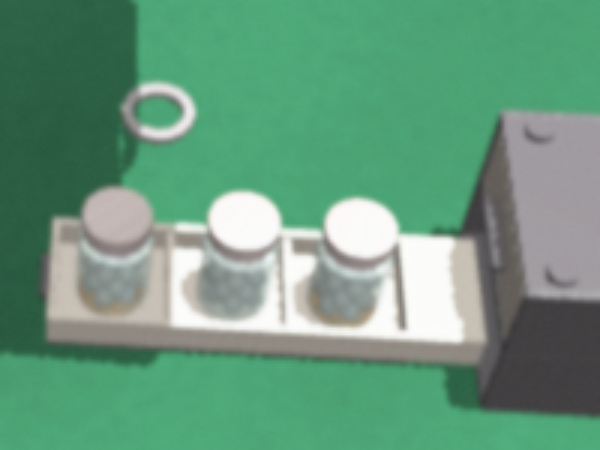

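Both pictures show three upright jars, one in each pocket, with level caps at the same height. The gripper is well clear, so I'm handing in.

```bash
python3 -c "
from station import *
print(job_done())"
```

```text
the job is handed in; nothing more can be done
None
```

I placed the two spare jars in the two empty pockets, one in each, and handed the job in at about 17.6 s. I lowered each jar onto the pocket floor, opened the fingers and then lifted the arm clear.

- **Final check:** both outside cameras show three upright jars, one per pocket. All cap tops sit at the same height, about 84 mm, which matches standing on the pocket floor.
- **Middle jar:** its measured position did not change beyond measurement noise, and the gripper was well clear of everything at the end.
- **Disagreements:** the scene and side cameras differed by about 4–5 mm in position, before and after the job. That is more than the stated 2 mm but inside the 20 mm tolerance. I used the wrist camera for the grasps. For the two pocket targets I combined its view of the tray with the outside cameras. No check failed.

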